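# Load the comb-slotting saw and set its head

## Task

Get the slotting saw ready for the next batch: push every comb blank lying on the bench, one at a time, down past the two brass lips into the spring-loaded magazine, flat, with its straight edge towards the saw, so that the lips close over it. Also bring the saw head down to cutting height: take up the slack of the handwheel clockwise and then give the screw three full turns, counted from when it begins to turn. Leave the finished combs and the other tools where they are.

Things in the scene. Friction and masses are not known exactly. Their poses are not given: they have to be found in the camera images.
- machine: The green slotting machine, fixed to the bench; place and yaw differ from start to start. Origin on the bench under the magazine's axis; x along a blank in the magazine, -y towards the saw, +y to the drawn-back feed slide. Saw and handwheel stand 190 mm from the magazine. Within 110 mm of the magazine's axis nothing rises more than 30 mm above mouth.
- mouth (a point): Mouth of the magazine, an upright chute: on its axis, at the undersides of the two lips, 110 mm above the bench; axes as the machine's. Inside it is 124 mm long (x), about 2 mm clear of a blank each way. End walls and four corner posts 42 mm or more from the axis in x; both long sides are open between, for fingers holding a blank by its middle. Rear posts rise 16 mm above this point, front ones end 13 mm below.
- lip_a (a joint): Brass lip at the middle of the mouth's +x end: slides outward, 0 = sprung in (m, to 0.012; 0.6 to 1.3 N). Its tip, 3 mm thick, is 53 mm from the axis and covers 7 mm of a blank's end; above it a bevel leans outward to 64 mm from the axis, 29 mm above the underside. A blank pushed straight down wedges the lips apart; they snap in once its top is below their undersides.
- lip_b (a joint): The same lip at the mouth's -x end; grows outward.
- follower (a joint): How far the magazine's spring-loaded follower plate is down (m): 0 empty (plate 1 mm below the lips), about 0.011 with one blank, 0.012 more for each further one, at most 0.080. Spring 4 N empty, 7.5 N with five blanks. With the lips, a blank takes about 8 to 15 N to push home; the rest of the stack goes down with it.
- wheel_axis (a point): Axis of the steel handwheel lying flat on the saw's bridge, at rim height, 265 mm above the bench. The wheel is 132 mm across; keep fingertips above its upper face (273 mm above the bench).
- knob_grip (a point): Centre, half-way up, of the upright turned wooden crank knob on the handwheel, 50 mm from the wheel's axis: 26 mm in diameter, 38 mm tall, from 274 to 312 mm above the bench. It spins freely on its pin, so it can be held while it is led round the circle. Clockwise seen from above lowers the saw head.
- screw (a joint): Turn of the saw head's lifting screw (rad, unlimited, positive clockwise from above; starts within 1 rad of 0). A brass index finger on its end, above the wheel's hub, turns with it. The wheel has up to 1 rad of free play on the screw: while that slack is taken up the screw stands still, then the wheel carries it. It stays where it is left and takes about 2.5 N at the knob.
- head (a point): Pointer of the grey saw head, which slides on two steel columns beside a scale with marks 6 mm apart: it goes down 6 mm for each clockwise turn of the screw. At the start it is parked with the blades just above the blanks' height.
- blank1_c (a point): Comb blank: flat pale wood 120 mm long (x), 46 mm wide in the middle and 34 mm at the ends (y), 12 mm thick, 50 g. One long edge (-y) is straight, the other (+y) a curved back. The point is its centre, half-way up. It lies flat on the bench at the left, straight edge roughly towards the machine. Three to five blanks are there; absent ones have no pose.
- blank2_c (a point): Another comb blank like blank1, or absent.
- blank3_c (a point): Another comb blank like blank1, or absent.
- blank4_c (a point): Another comb blank like blank1, or absent.
- blank5_c (a point): Another comb blank like blank1, or absent.
- comb_a: Finished toothed comb of browner wood, 130 x 46 x 8 mm, lying among the blanks: leave it where it is. Origin under its centre.
- comb_b: Another finished comb, on the bench to the right of the machine: leave it. Origin under its centre.
- mallet: Wooden mallet, 280 mm long, behind the work: leave it. Origin on the bench where head and handle meet.
- oilcan: Steel oil can, 56 mm across and 120 mm tall, behind the machine: leave it.
- wax: Amber jar, 80 mm across and 60 mm tall, behind the machine: leave it.
- brush: Bench brush lying behind the blanks: leave it.
- file: Flat file with a wooden handle, 280 mm long, lying to the right of the machine: leave it.
Mind the look-alikes: they are no part of the job. Leave any purple or red look-alike of the part that bears blank2_c alone.

How it is judged:
By the outcome, as a careful person would: the job done as asked, in the order asked, and still so for the second after the job is handed in, with the robot touching nothing.
Of blank1, blank2, blank3, blank4, blank5 only 3 to 5 are there at a start; the rules pass over those that are not, and their reading is None.
At some moment in a run one of blank1, blank2, blank3, blank4, blank5 may be knocked a few centimetres aside while the robot is not near it.
Once in a run the grip may slacken for a moment while it holds something.
It also fails if it takes over 210 s, if anything falls off the work surface, if the arm or the gripper's body presses on something with over 40 N, if the wrist force passes 120 N, or if a joint passes its speed limit or range.

## Robot

A 6-joint arm with a two-finger parallel gripper is mounted at the origin on the work surface. World frame = base frame: x ahead of the robot, y to its left, z up, the work surface at z = 0. Lengths are in m, angles in degrees, forces in N, time in s.
With the tool pointing down it reaches from about 0.325 to 0.85 m from the base axis. Payload 15.5 kg.
Tool frame: the origin (TCP) lies midway between the tips of the shut fingers; the grasp point (between the pads) lies 19 mm behind it; z points along the fingers, y is the line along which they close (so a half turn about z gives the same grasp; the last joint's range is limited). The gripper opens to 91 mm and grips with 3 to 60 N. Pads are 32 mm wide; open, the fingers measure 118 mm over their backs; the gripper's body (76 mm by 178 mm) begins 60 mm behind the grasp point.
Start: joints at [69.471, 28.281, 77.091, -0, 74.628, -5.472], TCP at [0.162, 0.604, 0.179] pointing down, gripper open.
Joint ranges: [-166.48, 166.48], [-47.26, 123.95], [12.59, 153.08], [-70.14, 250.14], [6.76, 159.57], [-176.63, 176.63]. Speed limits (degrees/s): [108.29, 108.29, 147.25, 172.46, 172.46, 172.46].

## Interface

Orientations are given as a 3x3 rotation matrix whose columns are the frame's x, y, z axes.
In Python, from bench import ctrl gives the robot as it stands. The module is installed in compiled form; this text tells all that it offers. Calls block until the motion is done:
- ctrl.goto(position, orientation): joint-space move of the TCP to a pose.
- ctrl.move_l(position, vel=0.15, ori=None, contact_N=None): straight line of the TCP; ori=None keeps the orientation; vel is the mean speed in m/s. With contact_N (N) it stops when the force on the tool has changed by that much, and returns True; else False.
- ctrl.movej(angles): joint-space move.
- ctrl.command_gripper(opening): opening from 0.0 (shut) to 1.0 (fully open); the grip force is fixed at half the most; returns when the fingers have stopped.
- ctrl.sleep(seconds).
- ctrl.ik(position, orientation): joint angles nearest the present ones, or None.
- ctrl.read_camera(name): name is "side" or "top"; returns the picture (384x512x3 uint8, blue, green, red); there is no depth.
- ctrl.camera_params(name): a dict with "fx", "fy", "cx", "cy" (pixels), "pose" (4x4, takes a point from camera to world coordinates). Camera axes: x right, y up, looking along -z (the intrinsics and any distortion apply to the point x, -y, -z); pixel columns grow to the right and rows downward; lengths in m; the calibration is good to about 2 mm. A picture is of the moment at which its call begins. camera_params takes no time and is no camera call.
A pose or a line that the arm cannot do raises ctrl.MotionError and nothing moves.
- ctrl.sign_off(): hands the job in; it is judged then, once.
Readings, each from a call of its own:
- ctrl.current_t(): time.
- ctrl.current_q(): joint angles.
- ctrl.current_dq(): joint speeds.
- ctrl.current_effort(): joint torques, N m.
- ctrl.current_tool_pos(): TCP position.
- ctrl.current_eef_rot(): TCP orientation.
- ctrl.current_contact_force(): force on the tool from outside, world axes, zero at the start.
- ctrl.current_wrist_torque(): the same for the moment, N m.
- ctrl.current_grip_width(): opening from 0.0 (shut) to 1.0 (fully open).
- ctrl.current_grasp_force(): force on a finger pad.
Only numpy, scipy, OpenCV 4.12 (cv2) and the standard library are available. Lean on these libraries where they do the work, as an engineer would, in place of code of your own. Each camera call takes 0.05 s, during which the arm holds its last target. There are 200 camera calls.

## Working session

There is one attempt and no reset: what is moved stays moved. The work goes in short steps, each a Python script; the robot and the scene stay as the last script left them, time stands still between calls to the robot, and variables do not carry over. Pictures are saved under pics/ and viewed, at most 14 in all, crops included, and the job is handed in when it is done.

```bash
ls; mkdir -p pics; python3 - <<'E'
from bench import ctrl
import cv2,numpy as np
np.set_printoptions(precision=4,suppress=True)
for n in("top","side"):
    cv2.imwrite(f"pics/{n}0.png",cv2.resize(ctrl.read_camera(n),(800,600),interpolation=cv2.INTER_CUBIC))
    p=ctrl.camera_params(n);print(n,p)
print(ctrl.current_t(),ctrl.current_eef_rot())
E
```

```text
pics
top {'fx': 372.1422799603503, 'fy': 372.1422799603503, 'cx': 258.66022408544694, 'cy': 185.9687398802804, 'pose': array([[-0.0276,  0.9975, -0.0654,  0.4778],
       [-0.9996, -0.0274,  0.0032,  0.0089],
       [ 0.0014,  0.0654,  0.9979,  1.6264],
       [ 0.    ,  0.    ,  0.    ,  1.    ]])}
side {'fx': 383.3497681635174, 'fy': 383.3497681635174, 'cx': 254.31064027795549, 'cy': 195.05734046646864, 'pose': array([[ 0.9985,  0.0388, -0.0377,  0.5151],
       [-0.0539,  0.7697, -0.6361, -1.003 ],
       [ 0.0044,  0.6372,  0.7707,  1.4129],
       [ 0.    ,  0.    ,  0.    ,  1.    ]])}
0.1 [[-0.9657  0.2598 -0.0004]
 [ 0.2598  0.9657 -0.0011]
 [ 0.0001 -0.0011 -1.    ]]
```

View pics/top0.png

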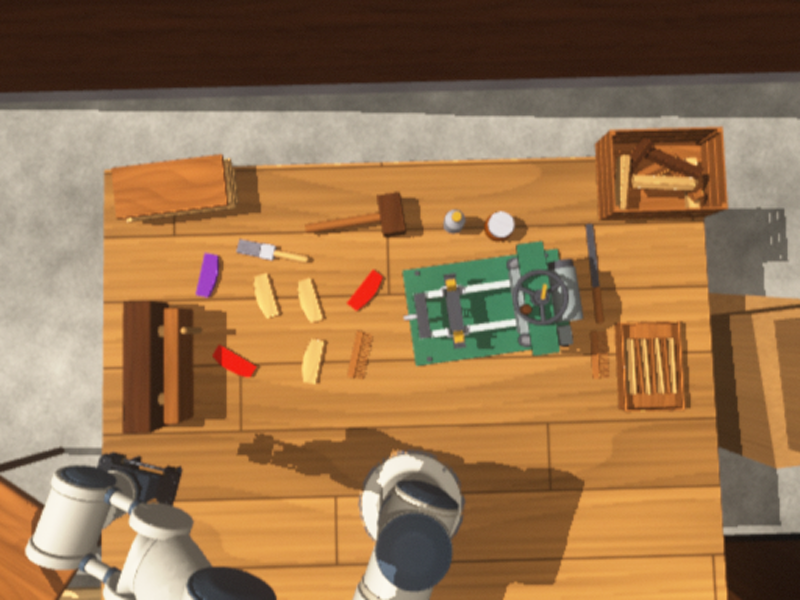

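View pics/side0.png

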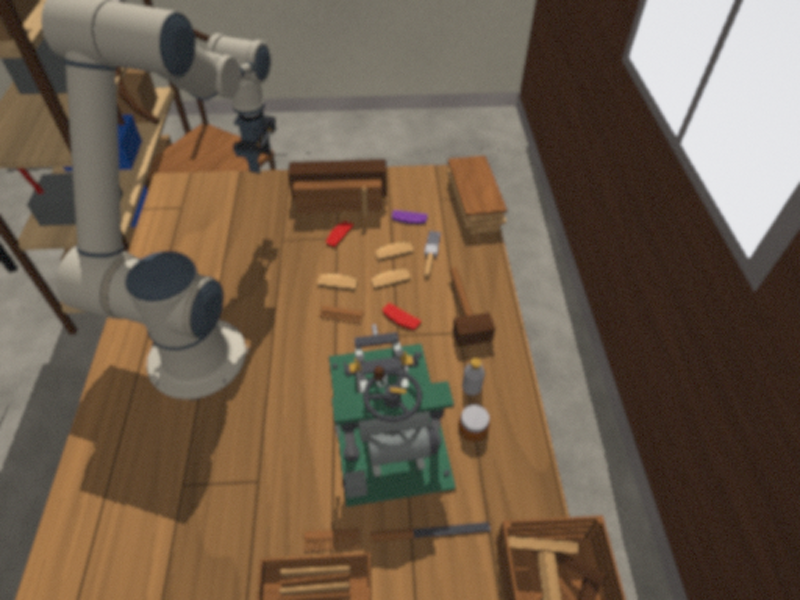

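The top view shows three pale blanks at (266,296), (311,300) and (313,361) in 800x600 pixels, with red and purple look-alikes around them. The brass lips are at (451,283) and (458,337), and the wheel is at (543,297). I'll take closer crops next.

```bash
cat > h.py <<'E'
from bench import ctrl
import cv2,numpy as np
np.set_printoptions(precision=4,suppress=True)
P={n:ctrl.camera_params(n) for n in("top","side")}
def proj(n,X):
    p=P[n];c=(np.atleast_2d(X)-p["pose"][:3,3])@p["pose"][:3,:3]
    return np.c_[p["cx"]+p["fx"]*c[:,0]/-c[:,2],p["cy"]-p["fy"]*c[:,1]/-c[:,2]]
def back(n,uv,z):
    p=P[n];uv=np.atleast_2d(uv)
    d=np.c_[(uv[:,0]-p["cx"])/p["fx"],-(uv[:,1]-p["cy"])/p["fy"],-np.ones(len(uv))]@p["pose"][:3,:3].T
    o=p["pose"][:3,3];return o+d*((z-o[2])/d[:,2])[:,None]
def avg(n,k=3): return np.mean([ctrl.read_camera(n).astype(float) for _ in range(k)],0)
def blanks(img):
    """pale blobs in top picture -> list of (x,y,yaw of straight-edge normal helper)"""
    hsv=cv2.cvtColor(img.astype(np.uint8),cv2.COLOR_BGR2HSV)
    b,g,r=[img[...,i] for i in range(3)]
    m=((r>195)&(g>160)&(b>85)&(b<200)&(r-b>40)).astype(np.uint8)
    n,l,s,c=cv2.connectedComponentsWithStats(m)
    out=[]
    for i in range(1,n):
        if not 60<s[i,4]<600 or not(120<c[i,0]<260 and 130<c[i,1]<270): continue
        v,u=np.nonzero(l==i);W=back("top",np.c_[u,v],.009)[:,:2]
        k=W.mean(0);e,V=np.linalg.eigh(np.cov((W-k).T));a=V[:,1]*np.sign(V[0,1])
        nrm=np.array([-a[1],a[0]])      # +y of blank if x axis = a
        q=(W-k)@a;w=(W-k)@nrm
        out.append((k,np.degrees(np.arctan2(a[1],a[0])),s[i,4],np.sqrt(e)*3.46*1000,[np.polyfit(q[f],w[f],2)[0] for f in(w>0.008,w<-.008)],c[i]))
    return out
E
python3 - <<'E'
from h import *
t=avg("top");s=avg("side");np.save("t.npy",t);np.save("s.npy",s)
for o in blanks(t): print(o)
for n,im,b in(("top",t,(250,150,380,245)),("side",s,(200,195,300,325)),("topb",t,(120,140,260,255))):
    c=im[b[1]:b[3],b[0]:b[2]].astype(np.uint8);f=min(800/c.shape[1],600/c.shape[0]);print(n,f)
    cv2.imwrite(f"pics/{n}1.png",cv2.resize(c,None,fx=f,fy=f,interpolation=cv2.INTER_CUBIC))
E
```

```text
(array([0.6909, 0.321 ]), np.float64(76.1920189150571), np.int32(78), array([16.2075, 91.8625]), [np.float64(15.511604122933162), np.float64(-41.86465942714386)], array([185.4487, 163.5128]))
(array([0.5807, 0.3941]), np.float64(14.970123312427617), np.int32(283), array([ 44.5742, 118.3651]), [np.float64(-1.6799279105698468), np.float64(-0.04815397898398347)], array([169.0283, 189.1201]))
(array([0.5644, 0.2721]), np.float64(15.392881267227006), np.int32(280), array([ 44.3833, 117.4274]), [np.float64(-1.8714179036664895), np.float64(0.07897325922367794)], array([197.1107, 192.1107]))
(array([0.3971, 0.2664]), np.float64(-12.408113906768957), np.int32(285), array([ 43.6836, 118.5952]), [np.float64(-1.5981220199961912), np.float64(0.04385892800653058)], array([199.0772, 230.7368]))
top 6.153846153846154
side 4.615384615384615
topb 5.217391304347826h.py:26: RankWarning: Polyfit may be poorly conditioned
  out.append((k,np.degrees(np.arctan2(a[1],a[0])),s[i,4],np.sqrt(e)*3.46*1000,[np.polyfit(q[f],w[f],2)[0] for f in(w>0.008,w<-.008)],c[i]))
h.py:26: RankWarning: Polyfit may be poorly conditioned
  out.append((k,np.degrees(np.arctan2(a[1],a[0])),s[i,4],np.sqrt(e)*3.46*1000,[np.polyfit(q[f],w[f],2)[0] for f in(w>0.008,w<-.008)],c[i]))
```

View pics/top1.png

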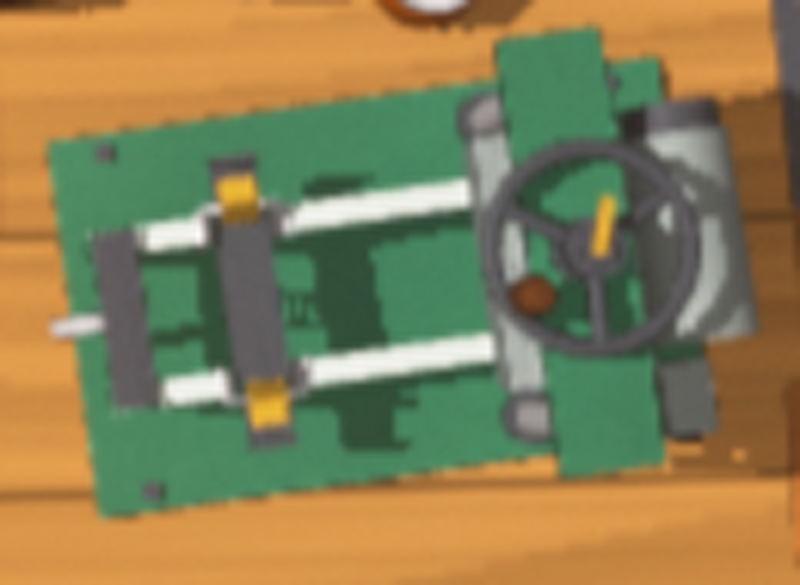

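View pics/side1.png

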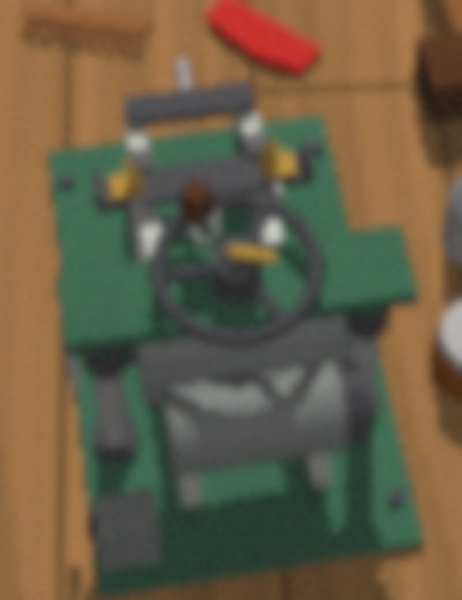

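View pics/topb1.png

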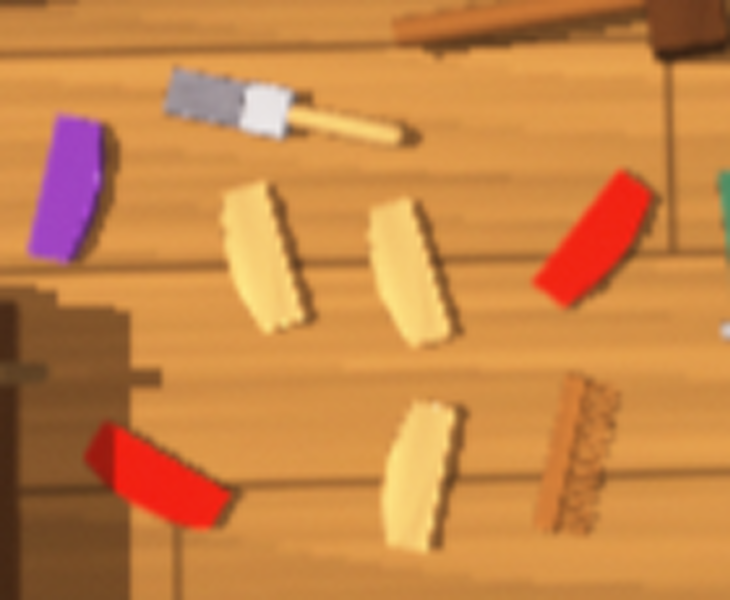

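The crops show curved backs to the left and straight edges towards the machine. The lips are at (238,195) and (268,408) in the top crop, with the plate between them. The wheel is centred near (594,247) and the knob is at (533,293).

```bash
cat > mach.py <<'E'
from h import *
def brass(im,box,thr=25):
    x0,y0,x1,y1=box;c=im[y0:y1,x0:x1];w=np.clip(c[...,2]-c[...,0]-thr-0,0,None)*(c[...,1]>c[...,0]+10)
    v,u=np.mgrid[y0:y1,x0:x1];return np.array([(w*u).sum(),(w*v).sum()])/w.sum()
def tri(a,b):
    A=[];y=[]
    M=np.zeros((3,3));r=np.zeros(3)
    for n,uv in(("top",a),("side",b)):
        o=P[n]["pose"][:3,3];d=back(n,uv,0)[0]-o;d/=np.linalg.norm(d);Q=np.eye(3)-np.outer(d,d);M+=Q;r+=Q@o
    X=np.linalg.solve(M,r);return X,[np.linalg.norm(np.cross(X-P[n]["pose"][:3,3],(lambda d:d/np.linalg.norm(d))(back(n,uv,0)[0]-P[n]["pose"][:3,3]))) for n,uv in(("top",a),("side",b))]
E
python3 - <<'E'
from mach import *
t=np.load("t.npy");s=np.load("s.npy")
ct=lambda u,v:(250+u/6.1538,150+v/6.1538); cs=lambda u,v:(200+u/4.615,195+v/4.615)
def box(c,r=7): return int(c[0])-r,int(c[1])-r,int(c[0])+r+1,int(c[1])+r+1
ta=brass(t,box(ct(238,195)),60);tb=brass(t,box(ct(268,408)),60)
sa=brass(s,box(cs(284,160)),60);sb=brass(s,box(cs(122,186)),60)
for z in(.125,.135):
    A=back("top",ta,z)[0];B=back("top",tb,z)[0];m=(A+B)/2;d=A-B;print(z,A,B,m,np.degrees(np.arctan2(d[1],d[0])),np.linalg.norm(d))
print("tri",tri(ta,sa),tri(tb,sb))
# wheel centre
W=back("top",ct(594.5-3,247.5-3),.269)[0];print("wheel",W)
print("wheel tri",tri(ct(591.5,244.5),cs(238-2,262-2)))
print("knob",back("top",ct(533-3,293-3),.312),"idx",back("top",np.array([ct(602,195),ct(600,250)]),.29))
# plate profile along machine y at z=.109
th=np.radians(8);ex=np.array([np.cos(th),np.sin(th),0]);ey=np.array([-np.sin(th),np.cos(th),0])
m=(back("top",ta,.13)[0]+back("top",tb,.13)[0])/2;m[2]=.109
g=t.mean(2).astype(np.float32)
ys=np.arange(-.04,.041,.002)
for n,im in(("top",t),):
    pr=[]
    for y in ys:
        uv=proj(n,np.array([m+ex*x+ey*y for x in np.linspace(-.03,.03,25)])).astype(np.float32)
        pr.append(cv2.remap(im.astype(np.float32),uv[:,0:1].copy(),uv[:,1:2].copy(),cv2.INTER_LINEAR)[:,0].mean(0))
    for y,p in zip(ys,pr): print(round(y*1000),p.astype(int),end=";")
# yaw from green bed edges
E
```

```text
0.125 [ 0.5922 -0.1158  0.125 ] [ 0.4532 -0.1313  0.125 ] [ 0.5227 -0.1235  0.125 ] 6.372984899678918 0.13990687241925961
0.135 [ 0.5914 -0.1149  0.135 ] [ 0.4533 -0.1304  0.135 ] [ 0.5224 -0.1227  0.135 ] 6.372984899678928 0.13897504856048354
tri (array([ 0.5944, -0.1168,  0.1129]), [np.float64(0.0013021829326571453), np.float64(0.0013021829326569023)]) (array([ 0.4527, -0.1323,  0.1142]), [np.float64(0.00031944425022623025), np.float64(0.0003194442502261352)])
wheel [ 0.5441 -0.3145  0.269 ]
wheel tri (array([ 0.5451, -0.3133,  0.2741]), [np.float64(0.001251081701453487), np.float64(0.0012510817014532562)])
knob [[ 0.5169 -0.2678  0.312 ]] idx [[ 0.572  -0.3169  0.29  ]
 [ 0.5398 -0.3143  0.29  ]]
-40 [ 81 114  62];-38 [ 82 116  63];-36 [ 81 115  63];-34 [ 81 114  63];-32 [ 82 116  63];-30 [ 83 116  64];-28 [ 82 115  63];-26 [ 82 114  64];-24 [ 85 116  67];-22 [ 87 114  71];-20 [ 88 107  77];-18 [ 90 100  84];-16 [92 95 91];-14 [94 93 94];-12 [95 93 95];-10 [95 93 96];-8 [95 93 96];-6 [95 93 96];-4 [94 92 96];-2 [94 92 96];0 [94 92 96];2 [94 92 96];4 [94 92 96];6 [94 92 97];8 [94 93 97];10 [94 93 96];12 [92 92 94];14 [88 90 89];16 [80 86 80];18 [70 82 68];20 [62 80 59];22 [58 79 53];24 [57 79 52];26 [57 80 52];28 [58 82 52];30 [60 85 53];32 [65 92 56];34 [ 72 102  60];36 [ 79 112  64];38 [ 84 119  67];40 [ 86 121  68];
```

```bash
cat > pick.py <<'E'
from mach import *
def R(th):
    th=np.radians(th);c,s=np.cos(th),np.sin(th)
    return np.array([[-c,-s,0],[-s,c,0],[0,0,-1.]])
MAG=np.array([.523,-.1243]);YAW=6.4
def toM(dx=0,dy=0):
    t=np.radians(YAW);return MAG+dx*np.array([np.cos(t),np.sin(t)])+dy*np.array([-np.sin(t),np.cos(t)])
def see():
    return [(o[0],o[1],o[5]) for o in blanks(avg("top")) if 230<o[2]<340]
def pick(o,off=(0,0)):
    k,th=o[0],o[1];ctrl.goto([*k,.12],R(th));ctrl.move_l([*k,.003],.12)
    ctrl.command_gripper(.0);w=ctrl.current_grip_width()
    ctrl.move_l([*k,.2],.2);return w,ctrl.current_grip_width(),ctrl.current_grasp_force()
E
python3 - <<'E'
from pick import *
B=see();print(B)
o=min(B,key=lambda o:o[0][0])
print(pick(o))
ctrl.goto([*MAG,.22],R(YAW));ctrl.move_l([*MAG,.165],.15)
print(ctrl.current_t(),ctrl.current_tool_pos(),ctrl.current_contact_force(),ctrl.current_grip_width())
t=avg("top");s=avg("side");np.save("t1.npy",t);np.save("s1.npy",s)
out=[]
for n,im,b in(("top",t,(265,160,325,230)),("side",s,(205,185,285,265))):
    out.append(cv2.resize(im[b[1]:b[3],b[0]:b[2]].astype(np.uint8),(400,500),interpolation=cv2.INTER_CUBIC))
cv2.imwrite("pics/m1.png",np.hstack(out))
E
```

```text
Traceback (most recent call last):
  File "pick.py", line 9, in see
    return [(o[0],o[1],o[5]) for o in blanks(avg("top")) if 230<o[2]<340]
                                      ~~~~~~^^^^^^^^^^^^
  File "h.py", line 26, in blanks
    out.append((k,np.degrees(np.arctan2(a[1],a[0])),s[i,4],np.sqrt(e)*3.46*1000,[np.polyfit(q[f],w[f],2)[0] for f in(w>0.008,w<-.008)],c[i]))
                                                                                 ~~~~~~~~~~^^^^^^^^^^^^^
TypeError: expected non-empty vector for x
```

```bash
sed -i 's/60<s\[i,4\]<600/200<s[i,4]<400/' h.py; cat > show.py <<'E'
from pick import *
def show(name,tb=(265,160,325,230),sb=(205,185,285,265)):
    t=avg("top");s=avg("side");np.save("t1.npy",t);np.save("s1.npy",s)
    cv2.imwrite(f"pics/{name}.png",np.hstack([cv2.resize(im[b[1]:b[3],b[0]:b[2]].astype(np.uint8),(400,500),interpolation=cv2.INTER_CUBIC) for im,b in((t,tb),(s,sb))]))
E
python3 - <<'E'
from show import *
B=see();print(B)
o=min(B,key=lambda o:o[0][0])
print(pick(o))
ctrl.goto([*MAG,.22],R(YAW));ctrl.move_l([*MAG,.165],.15)
print(ctrl.current_t(),ctrl.current_tool_pos(),ctrl.current_contact_force(),ctrl.current_grip_width())
show("m1")
E
```

```text
[(array([0.5804, 0.3941]), np.float64(14.804824129997671), array([169.0246, 189.193 ])), (array([0.5648, 0.2722]), np.float64(15.503433396038778), array([197.0899, 192.0144])), (array([0.3971, 0.2664]), np.float64(-12.408113906768957), array([199.0772, 230.7368]))]
(0.009943214506205975, 0.002540419372845366, 0.0)
7.8917 [ 0.5232 -0.1238  0.1654] [ 0.1125 -0.1691  0.4924] 0.0020716481605159145
```

View pics/m1.png

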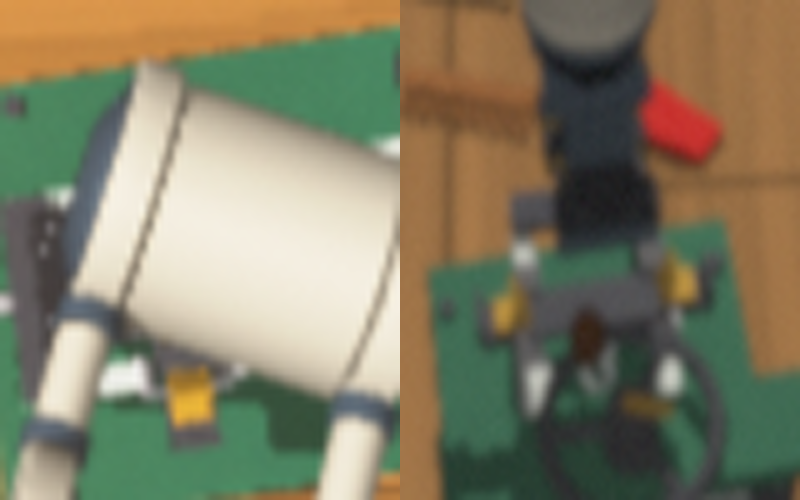

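The fingers closed on nothing: the magazine view shows an empty gripper, and the arm hides one lip from the top camera. I'll look at where the blanks are now.

```bash
python3 - <<'E'
from show import *
print([o[:3]+(o[5],) for o in blanks(avg("top"))])
t=np.load("t1.npy");c=t[140:255,120:260].astype(np.uint8)
cv2.imwrite("pics/b2.png",cv2.resize(c,None,fx=5,fy=5,interpolation=cv2.INTER_CUBIC))
E
```

```text
[(array([0.5807, 0.3938]), np.float64(14.996266040319385), np.int32(278), array([169.0755, 189.1223])), (array([0.5648, 0.2721]), np.float64(15.444542429891076), np.int32(274), array([197.1058, 192.    ])), (array([0.3969, 0.2663]), np.float64(-12.525412546917732), np.int32(282), array([199.117 , 230.7695]))]
```

View pics/b2.png

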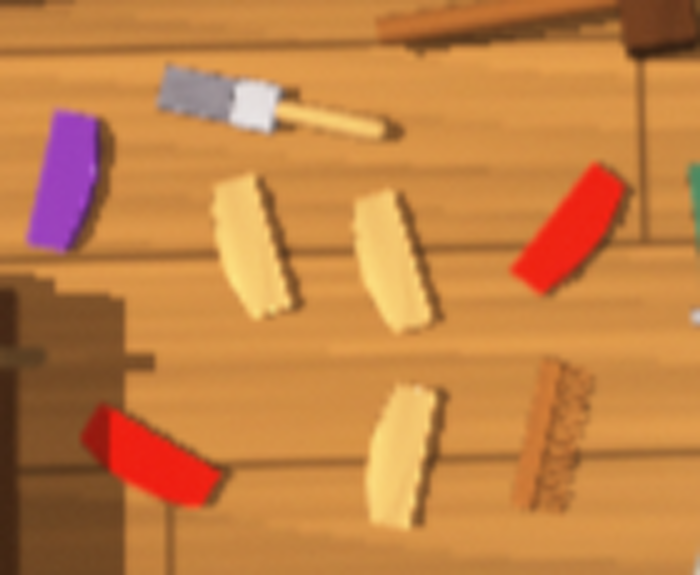

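```bash
python3 - <<'E'
from show import *
p=ctrl.current_tool_pos();print(p,proj("side",p),proj("top",p),ctrl.current_eef_rot(),ctrl.current_q())
c=np.load("s1.npy")[130:260,190:300].astype(np.uint8)
pt=proj("side",p)[0]
c=cv2.resize(c,None,fx=4.6,fy=4.6,interpolation=cv2.INTER_CUBIC)
cv2.circle(c,(int((pt[0]-190)*4.6),int((pt[1]-130)*4.6)),4,(0,0,255),1)
cv2.imwrite("pics/s3.png",c)
E
```

```text
[ 0.5231 -0.1244  0.1653] [[243.0126 224.8897]] [[291.7557 197.8676]] [[-0.9938 -0.1114  0.0004]
 [-0.1114  0.9938 -0.0002]
 [-0.0004 -0.0002 -1.    ]] [ -19.7376   22.0905   90.4677   -0.0004   67.4147 -116.1331]
```

View pics/s3.png

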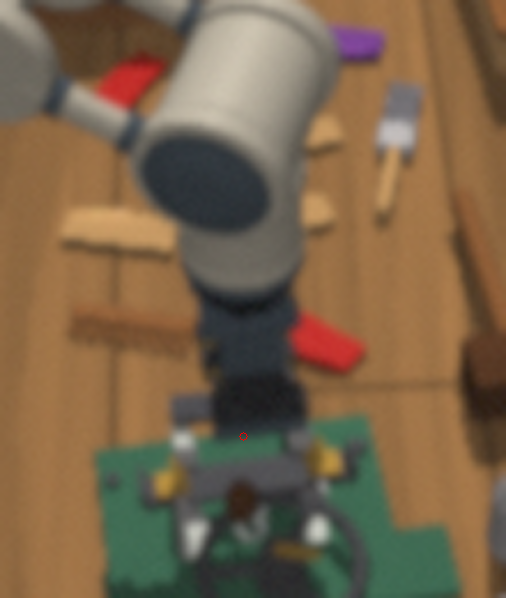

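The TCP marker projects to (243,437), but the fingers appear about 10 mm higher and further right. The blanks haven't moved, so the fingers closed above one. I'll probe the bench for the true tip height, both shut and open.

```bash
python3 - <<'E'
from show import *
ctrl.move_l([*MAG,.25],.2)
q=[.36,.08]
ctrl.goto([*q,.08],R(0))
im=[]
for w in(0.,1.):
    ctrl.command_gripper(w);ctrl.sleep(.2);print("w",ctrl.current_grip_width())
    im.append(avg("side",2));
    hit=ctrl.move_l([*q,-.012],.03,contact_N=4);p=ctrl.current_tool_pos();print(hit,p,ctrl.current_contact_force())
    ctrl.move_l([*q,.08],.1)
pt=proj("side",[*q,.08])[0];print(pt,ctrl.current_tool_pos(),ctrl.current_t())
u,v=pt.astype(int);o=[]
for c in im:
    c=cv2.resize(c[v-40:v+15,u-35:u+35].astype(np.uint8),(400,314),interpolation=cv2.INTER_CUBIC);cv2.circle(c,(200,228),3,(0,0,255),1);o.append(c)
cv2.imwrite("pics/g.png",np.hstack(o))
E
```

```text
w 0.005306303512721268
False [ 0.36    0.08   -0.0119] [-0.4025 -0.4225 -0.7979]
w 1.001792055331192
False [ 0.36    0.08   -0.0119] [ 0.5286 -0.3966 -0.088 ]
[205.2034 199.9211] [0.3597 0.08   0.0796] 20.8833
```

View pics/g.png

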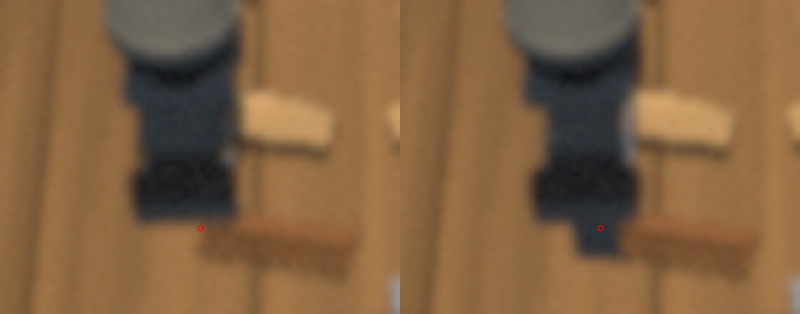

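```bash
python3 - <<'E'
from show import *
q=[.36,.08]
for w in(1.,0.):
    ctrl.command_gripper(w);ctrl.move_l([*q,0],.15);ctrl.sleep(.3)
    hit=ctrl.move_l([*q,-.06],.025,contact_N=4);print(w,hit,ctrl.current_tool_pos(),ctrl.current_contact_force())
    ctrl.move_l([*q,.08],.1)
p=np.array([*q,.08]);print(proj("side",[p,p+[0,0,.05],p+[0,0,.1],p+[0,-.045,0]])-proj("side",p),ctrl.current_t())
E
```

```text
1.0 True [ 0.36    0.08   -0.0271] [-0.8974 -1.1247 16.0248]
0.0 True [ 0.3601  0.08   -0.0351] [-1.0082 -0.643  19.3628]
[[  0.       0.    ]
 [ -1.0816  -7.1937]
 [ -2.2142 -14.7269]
 [ -0.2827   7.9787]] 29.6
```

Shut, the tips meet the bench at a reported z of -0.035. Open, they meet it at -0.027. The reported TCP is therefore well below the real tips, so I'll find the height by contact and check the moment for tilt.

```bash
python3 - <<'E'
from show import *
q=[.36,.08]
for w in(1.,.5,0.):
    ctrl.command_gripper(w);ctrl.move_l([*q,-.018],.15);ctrl.sleep(.3);t0=ctrl.current_wrist_torque();f0=ctrl.current_contact_force()
    hit=ctrl.move_l([*q,-.06],.01,contact_N=3);f=ctrl.current_contact_force()-f0;tq=ctrl.current_wrist_torque()-t0
    print(w,ctrl.current_grip_width(),hit,ctrl.current_tool_pos(),f,tq)
    ctrl.move_l([*q,.0],.1)
print(ctrl.current_t())
E
```

```text
1.0 0.9983613929220123 True [ 0.3601  0.08   -0.0271] [ 1.8377 -0.5433  9.7251] [0.4325 0.1407 0.0331]
0.5 0.49480549614662295 True [ 0.36   0.08  -0.035] [ 1.8055 -0.7441  8.0697] [-0.0168  0.0665 -0.027 ]
0.0 0.005299070502739446 True [ 0.3601  0.08   -0.035 ] [ 0.4797 -0.4055  8.6255] [ 0.0019  0.0186 -0.0435]
41.7583
```

The half-open and shut readings agree. The 8 mm difference when open was one finger landing on comb_a, shown by the 44 mm lever in the moment. The tips are therefore a constant 35 mm above the reported TCP.

```bash
cat >> pick.py <<'E'
ZO=-.035
def L(xy,z,v=.15,**k): return ctrl.move_l([*xy,z+ZO],v,**k)
def pick(o,probe=False):
    k,th=o[0],o[1];ctrl.command_gripper(1.0);ctrl.goto([*k,.10+ZO],R(th));L(k,.012,.15)
    z=.0022
    if probe:
        L(k,-.01,.02,contact_N=3);z=ctrl.current_tool_pos()[2]-ZO+.0022;print("probe z",z)
    L(k,z,.05);ctrl.command_gripper(.0);w=ctrl.current_grip_width()
    L(k,.12,.15);return w,ctrl.current_grip_width(),ctrl.current_grasp_force()
E
python3 - <<'E'
from show import *
ctrl.move_l([.36,.08,.1],.2)
B=see();print(B)
o=min(B,key=lambda o:o[0][0])
r=pick(o,True);print(r)
if r[1]>.4:
    L(o[0],.22,.2)
    ctrl.goto([*MAG,.22+ZO],R(YAW));L(MAG,.155,.15)
    ctrl.sleep(.2);print(ctrl.current_tool_pos(),ctrl.current_contact_force(),ctrl.current_wrist_torque(),ctrl.current_grip_width())
show("m2");print(ctrl.current_t())
E
```

```text
[(array([0.5804, 0.3941]), np.float64(14.804824129997671), array([169.0246, 189.193 ])), (array([0.5781, 0.3148]), np.float64(15.378274162274758), array([187.2589, 189.234 ])), (array([0.3971, 0.2664]), np.float64(-12.408113906768957), array([199.0772, 230.7368]))]
probe z 0.0021643698769453694
(0.5006097211891883, 0.4969928170598288, 29.998345971107483)
[ 0.5236 -0.1244  0.121 ] [-0.1192  0.6289 -0.4426] [ 0.0054 -0.0015 -0.0274] 0.49884313459936125
51.3417
```

View pics/m2.png

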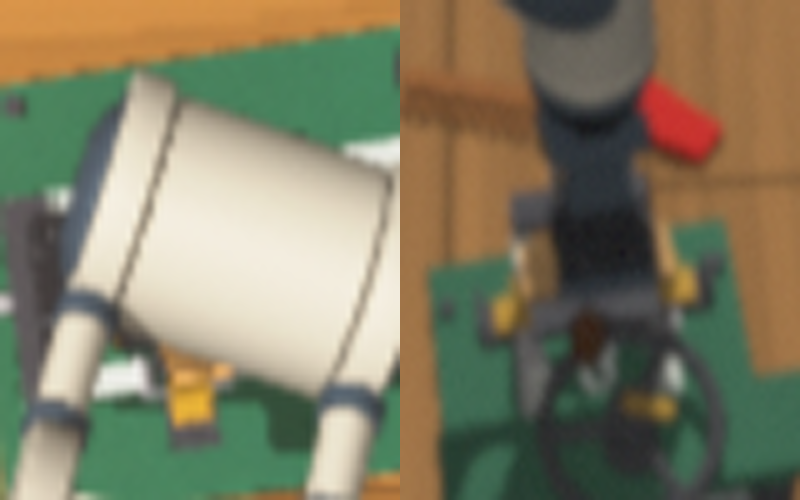

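The blank is held: its ends show at both lips, around (200,360) and (665,250). Another blank was knocked to about (0.578, 0.315). Next I'll lower this one and probe the rear posts to fix the y fit.

```bash
python3 - <<'E'
from show import *
f=lambda:(ctrl.current_tool_pos()-[0,0,ZO],ctrl.current_contact_force())
t=np.radians(YAW);ex=np.array([np.cos(t),np.sin(t)]);ey=np.array([-np.sin(t),np.cos(t)])
rel=lambda:((ctrl.current_tool_pos()[:2]-MAG)@np.c_[ex,ey])*1000
hit=L(MAG,.134,.05,contact_N=6);print(hit,*f())
if not hit:
    hit=L(MAG,.122,.03,contact_N=6);ctrl.sleep(.2);print(hit,*f())
    if not hit:
        L(toM(0,.007),.122,.015,contact_N=3);print("rear",rel(),f()[1])
        L(MAG,.122,.03);ctrl.sleep(.1);
        L(toM(.007,0),.122,.015,contact_N=3);print("x+",rel(),f()[1]);L(MAG,.122,.03);ctrl.sleep(.1)
        L(toM(-.007,0),.122,.015,contact_N=3);print("x-",rel(),f()[1]);L(MAG,.122,.03)
print(ctrl.current_t(),f(),ctrl.current_grip_width())
E
```

```text
False [ 0.5228 -0.1242  0.1337] [-0.5568  0.2284 -0.3696]
False [ 0.523  -0.1243  0.1221] [ 0.3145  0.1584 -0.7022]
rear [0.0791 6.1285] [ 0.7799 -0.533   2.0432]
x+ [6.5149 0.1916] [-1.1486 -1.1796  0.9391]
x- [-6.8444 -0.0742] [ 2.3058  0.4508 -0.6322]
55.5167 (array([ 0.5231, -0.1243,  0.122 ]), array([-0.1091, -1.0082,  1.1141])) 0.4959965681658918
```

```bash
python3 - <<'E'
from show import *
f=lambda:np.r_[ctrl.current_contact_force(),ctrl.current_wrist_torque()]
t=np.radians(YAW);ex=np.array([np.cos(t),np.sin(t)]);ey=np.array([-np.sin(t),np.cos(t)])
rel=lambda:((ctrl.current_tool_pos()[:2]-MAG)@np.c_[ex,ey])*1000
ok=True
for z in(.116,.110,.104,.100,.097,.094):
    hit=L(MAG,z,.04,contact_N=18);ctrl.sleep(.1);print(z,hit,ctrl.current_tool_pos()[2]-ZO,f(),ctrl.current_grip_width())
    if hit: ok=False;break
if ok:
    for d in((0,-.006),(0,.006),(.006,0),(-.006,0)):
        h=L(toM(*d),.094,.012,contact_N=4);print(d,h,rel(),f()[:3]);L(MAG,.094,.02);ctrl.sleep(.1)
print(ctrl.current_t())
E
```

```text
0.116 False 0.11593841401391262 [-0.0961 -0.3752  5.8306 -0.0192 -0.0246 -0.0085] 0.5017011378660781
0.11 False 0.10995086634875155 [ 1.2433 -0.5938  1.5638 -0.0602 -0.2029  0.0069] 0.49950060166987725
0.104 False 0.10409829647555537 [ 0.1122 -1.5815  2.706  -0.0173 -0.0511 -0.0056] 0.5020414548964025
0.1 False 0.09993265963121761 [ 1.1601 -0.9651 -3.1525  0.0172 -0.2447  0.0346] 0.4966165906324207
0.097 False 0.09708758577771595 [ 0.2534 -0.5585  4.2716  0.0791 -0.0009 -0.0398] 0.5022843036574378
0.094 False 0.09409062531454189 [-0.5597  0.3979  3.4207  0.0969 -0.0954 -0.0288] 0.5024073208459664
(0, -0.006) False [-0.0714 -6.2011] [-0.3592 -1.2068  4.2365]
(0, 0.006) True [0.0633 0.4894] [-0.3135 -0.3007  4.3479]
(0.006, 0) True [0.6236 0.105 ] [-0.8197 -0.9709  4.3356]
(-0.006, 0) True [-3.2747 -0.1412] [0.0556 2.0127 4.0413]
60.9417
```

```bash
cat >> mach.py <<'E'
def lips(s):
    cs=lambda u,v:(200+u/4.615,195+v/4.615)
    bx=lambda c,r=7:(int(c[0])-r,int(c[1])-r,int(c[0])+r+1,int(c[1])+r+1)
    def one(c):
        x0,y0,x1,y1=bx(c);k=s[y0:y1,x0:x1];m=(k[...,2]-k[...,0]>75)&(k[...,1]-k[...,0]>40)
        v,u=np.nonzero(m);return u.mean()+x0,v.mean()+y0,len(u)
    return np.array([one(cs(122,186)),one(cs(284,160))])
E
python3 - <<'E'
from show import *
print(lips(np.load("s.npy")),lips(np.load("s1.npy")))
f=lambda:np.mean([ctrl.current_contact_force() for _ in range(5)],0)
s=avg("side",3);print(lips(s),f(),ctrl.current_tool_pos(),ctrl.current_grip_width())
cv2.imwrite("pics/m3.png",cv2.resize(s[190:260,205:285].astype(np.uint8),(686,600),interpolation=cv2.INTER_CUBIC))
E
```

```text
[[225.8421 234.7368  19.    ]
 [260.9091 229.9091  22.    ]] [[226.3478 234.1304  23.    ]
 [260.0323 228.5806  31.    ]]
[[225.9    234.6     20.    ]
 [260.9091 229.9091  22.    ]] [-1.97    0.7098  3.5901] [ 0.5228 -0.1242  0.0589] 0.5002211969847384
```

View pics/m3.png

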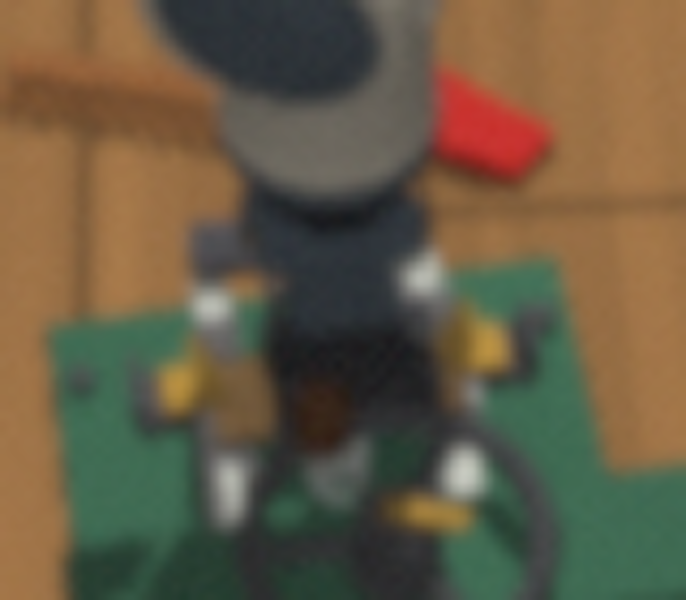

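```bash
cat >> pick.py <<'E'
def F(n=4):
    r=[]
    for _ in range(n): r.append(ctrl.current_contact_force());ctrl.sleep(.02)
    return np.mean(r,0)
def probe(d,z,n=7,lim=5):
    """1 mm steps along machine direction d from MAG; print force along d"""
    t=np.radians(YAW);Rm=np.array([[np.cos(t),-np.sin(t)],[np.sin(t),np.cos(t)]]);out=[]
    for i in range(n+1):
        L(toM(d[0]*i/1000,d[1]*i/1000),z,.02);fm=Rm.T@F()[:2];out.append(round(float(-(fm@d)),1))
        if out[-1]>lim: break
    L(MAG,z,.04);return out
E
python3 - <<'E'
from show import *
print(L(MAG,.088,.03,contact_N=15),F())
for d in((0,-1),(0,1),(1,0),(-1,0)): print(d,probe(np.array(d),.088))
print(ctrl.current_t())
E
```

```text
False [-0.1719  0.2545  4.4093]
(0, -1) [0.0, 2.2, 1.8, 5.2]
(0, 1) [-1.8, 1.9, 4.1, 11.7]
(1, 0) [1.0, 2.7, 9.1]
(-1, 0) [-1.0, 1.9, 2.3, 0.9, 6.2]
67.575
```

Contact comes at about ±2.5 mm in y and at +1.5/-3.5 mm in x, so the fit is good with x = -1 mm. I'll release and do the second blank.

```bash
sed -i 's/def pick(o,probe=False):/def pick(o,probe=False,opn=1.0):/; s/ctrl.command_gripper(1.0);ctrl.goto(\[\*k/ctrl.command_gripper(opn);ctrl.goto([*k/' pick.py
cat >> pick.py <<'E'
def place():
    m=toM(-.001,0);ctrl.goto([*m,.21+ZO],R(YAW));L(m,.135,.12)
    print("held",ctrl.current_grip_width(),F(2))
    for z in(.122,.106,.096,.089):
        hit=L(m,z,.05,contact_N=28);print(z,hit,F(2),round(ctrl.current_grip_width(),3))
        if hit: return False
    return True
def release():
    m=ctrl.current_tool_pos()[:2];ctrl.command_gripper(.75);ctrl.sleep(.2);L(m,.22,.2)
E
cat > nxt.py <<'E'
import sys
from show import *
release()
ctrl.goto([.45,.02,.25],R(YAW)) 
s=avg("side",2);print("lips",lips(s))
B=see();print(B)
if B:
    o=min(B,key=lambda o:o[0][1]);r=pick(o,opn=.72);print(r)
    if r[1]>.4: L(o[0],.2,.2);print(place())
print(ctrl.current_t(),lips(avg("side",2)))
E
python3 nxt.py
```

```text
lips [[231.8519 235.037   27.    ]
 [258.0714 230.9762  42.    ]]
[(array([0.5806, 0.3939]), np.float64(14.791221020656696), array([169.0532, 189.1525])), (array([0.5781, 0.3147]), np.float64(15.125799884418827), array([187.2698, 189.2194]))]
(0.4966236389908743, 0.5016162712056731, 29.934842884540558)
held 0.5009204122113304 [ 0.1834 -0.1639 -0.391 ]
0.122 False [-0.4976  0.4518 -0.7948] 0.503
0.106 True [ 0.4685 -0.1025  0.0703] 0.498
False
77.9583 [[226.0606 234.1818  33.    ]
 [260.7667 230.0333  30.    ]]
```

```bash
python3 - <<'E'
from show import *
print(ctrl.current_tool_pos()-[0,0,ZO],F(),ctrl.current_wrist_torque(),ctrl.current_grip_width())
m=toM(-.001,0);L(m,.20,.15);ctrl.goto([.42,.10,.2],R(YAW));s=avg("side",3);t=avg("top",3);np.save("t2.npy",t)
cv2.imwrite("pics/m4.png",np.hstack([cv2.resize(s[200:260,205:285].astype(np.uint8),(400,300),interpolation=cv2.INTER_CUBIC),cv2.resize(t[165:225,260:340].astype(np.uint8),(400,300),interpolation=cv2.INTER_CUBIC)]))
print(ctrl.current_t(),ctrl.current_grip_width())
E
```

```text
[ 0.5227 -0.1246  0.1124] [ 1.014   0.3923 -0.852 ] [ 0.1384 -0.2922  0.009 ] 0.5020570687737026
80.1417 0.5061034916149479
```

View pics/m4.png

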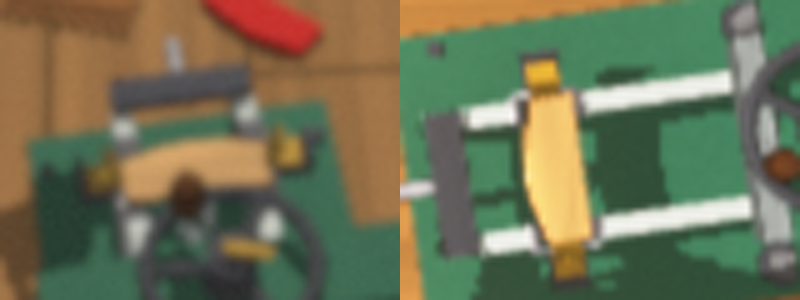

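The blank lies in the mouth flat and the right way round. Visible along the crop is about (555,92)-(575,242), nearly its full length, so the lips may not be over its ends. I'll measure profiles before and after.

```bash
python3 - <<'E'
from show import *
t=np.radians(YAW);ex=np.array([np.cos(t),np.sin(t),0]);ey=np.array([-np.sin(t),np.cos(t),0])
m=np.array([*MAG,.11])
def prof(im,pts):
    uv=proj("top",pts).astype(np.float32);return cv2.remap(im.astype(np.float32),uv[:,:1].copy(),uv[:,1:].copy(),cv2.INTER_LINEAR)[:,0]
xs=np.arange(-.09,.0901,.004)
T0,T2=np.load("t.npy"),np.load("t2.npy")
for x in xs:
    a=[prof(T,np.array([m+ex*x+ey*y for y in(-.003,0,.003)])).mean(0).astype(int) for T in(T0,T2)]
    print(round(x*1000),*a)
print("y")
for y in np.arange(-.036,.037,.003):
    print(round(y*1000),*[prof(T2,np.array([m+ex*(x0+d)+ey*y for d in(-.004,0,.004)])).mean(0).astype(int) for x0 in(-.04,0,.04)])
E
```

```text
-90 [87 89 94] [49 74 92]
-86 [ 84 107 127] [ 42  95 129]
-82 [ 71 145 186] [ 38 107 147]
-78 [ 58 174 224] [ 38 111 153]
-74 [ 54 182 233] [ 38 108 149]
-70 [ 51 172 225] [ 37 103 141]
-66 [ 45 149 199] [ 39 109 149]
-62 [ 40 124 168] [ 57 136 184]
-58 [ 44 110 148] [ 88 173 224]
-54 [ 64 103 128] [109 196 241]
-50 [ 84  96 107] [115 202 244]
-46 [92 92 96] [117 204 245]
-42 [93 92 95] [118 205 246]
-38 [93 91 95] [117 205 246]
-34 [93 91 95] [118 206 246]
-30 [93 92 96] [118 206 246]
-26 [93 92 96] [117 206 246]
-22 [93 92 96] [117 206 246]
-18 [94 91 96] [117 205 246]
-14 [94 91 96] [117 205 246]
-10 [94 92 97] [116 204 245]
-6 [94 93 97] [116 203 245]
-2 [94 93 96] [115 202 245]
2 [94 92 96] [115 201 245]
6 [95 92 96] [114 201 244]
10 [95 92 96] [114 200 244]
14 [95 93 95] [114 200 243]
18 [95 93 96] [113 199 243]
22 [95 93 96] [113 199 243]
26 [95 92 96] [113 198 242]
30 [95 92 96] [113 197 242]
34 [94 93 96] [112 196 242]
38 [95 93 96] [112 196 242]
42 [93 92 95] [111 196 241]
46 [92 93 97] [111 196 242]
50 [ 78  93 106] [110 195 241]
54 [ 52  94 120] [102 186 236]
58 [ 38  97 
[... 683 characters left out ...]
95 241] [114 200 244] [114 200 244]
-6 [112 198 242] [115 202 244] [113 198 243]
-3 [115 202 244] [114 201 245] [112 196 242]
0 [118 206 246] [115 202 245] [111 196 241]
3 [120 208 247] [116 203 245] [112 196 242]
6 [121 211 248] [117 205 246] [113 198 243]
9 [123 213 249] [120 210 247] [113 200 243]
12 [124 214 249] [122 214 249] [108 192 240]
15 [119 205 241] [126 217 250] [ 88 153 198]
18 [100 166 200] [132 221 250] [ 75 120 158]
21 [ 81 119 137] [136 219 248] [ 78 105 124]
24 [ 87 107 101] [119 185 207] [ 98 114 120]
27 [105 121 108] [ 73 111 115] [120 130 128]
30 [115 132 115] [62 89 68] [131 141 136]
33 [107 128 104] [64 90 58] [121 137 126]
36 [117 144 109] [ 76 106  63] [121 138 125]
```

The lips are spread and blank 1 has risen between them. The likely cause is that blank 2, stopped by a contact spike exactly on blank 1's top at z = 0.110, held the lips open as I withdrew it. I'll put blank 2 back on the bench, push blank 1 home again, and then continue without the touchy stop.

```bash
cat > p2.py <<'E'
from show import *
def push(m,zs):
    for z in zs:
        hit=L(m,z,.03,contact_N=60);print(z,hit,round(ctrl.current_tool_pos()[2]-ZO,4),F(2),round(ctrl.current_grip_width(),3))
        if hit: return False
    return True
def topx():
    """colour profile along the mouth: blank visible extent (mm) and bright-brass centres"""
    t=np.radians(YAW);ex=np.array([np.cos(t),np.sin(t),0]);m=np.array([*MAG,.11]);T=avg("top",2)
    xs=np.arange(-.09,.0901,.001);uv=proj("top",np.array([m+ex*x for x in xs])).astype(np.float32)
    c=cv2.remap(T.astype(np.float32),uv[:,:1].copy(),uv[:,1:].copy(),cv2.INTER_LINEAR)[:,0]
    p=xs[(c[:,0]>80)&(c[:,2]>185)&(abs(xs)<.07)]*1000
    return (p.min().round(),p.max().round()) if len(p) else None
E
python3 - <<'E'
from p2 import *
k=np.array([.5781,.3147]);ctrl.goto([*k,.08+ZO],R(15.1));L(k,.004,.12);ctrl.command_gripper(.72);L(k,.12,.25)
ctrl.goto([*MAG,.18+ZO],R(YAW));print("vis",ctrl.current_t())
L(MAG,.1115,.12);ctrl.command_gripper(0.);print(ctrl.current_grip_width(),ctrl.current_grasp_force())
ok=push(MAG,(.100,.092));print(ok,ctrl.current_t())
if ok:
    ctrl.command_gripper(.75);ctrl.sleep(.2);print(ctrl.current_grip_width(),F(2));L(MAG,.2,.2)
ctrl.goto([.45,.10,.22],R(YAW));print("blank seen",topx(),see(),ctrl.current_t())
E
```

```text
vis 84.8667
0.007879426468283305 0.0
0.1 False 0.1 [ 1.6152 -0.1478  3.9656] 0.009
0.092 False 0.0922 [ 1.5809 -0.7805  5.034 ] 0.004
True 87.6583
0.7459554461475327 [ 0.0219  0.2278 -0.3459]
blank seen (np.float64(-46.0), np.float64(51.0)) [(array([0.5804, 0.3939]), np.float64(14.744386739700534), array([169.0636, 189.2014])), (array([0.5779, 0.3142]), np.float64(14.394020962917901), array([187.3895, 189.2772]))] 90.9
```

Blank 1 is home: the lips now cover its ends (visible from -46 to +51 mm). Next is blank 2.

```bash
cat > nxt.py <<'E'
from p2 import *
B=see();o=min(B,key=lambda o:o[0][1]);r=pick(o,opn=.72);print(r)
if r[1]>.4:
    L(o[0],.2,.25);m=toM(-.001,0);ctrl.goto([*m,.17+ZO],R(YAW));L(m,.125,.12)
    ok=push(m,(.113,.108,.100,.092));print(ok)
    if ok:
        ctrl.command_gripper(.75);ctrl.sleep(.2);L(m,.2,.2)
        ctrl.goto([.45,.10,.22],R(YAW));print("blank seen",topx(),[(b[0],b[1]) for b in see()])
print(ctrl.current_t())
E
python3 nxt.py
```

```text
(0.501482547447682, 0.4966075182858753, 29.976055026054382)
0.113 False 0.1129 [ 1.4562  0.5415 -0.935 ] 0.502
0.108 False 0.1079 [ 1.9853 -0.0208  2.1691] 0.503
0.1 False 0.0996 [ 2.5453 -1.8734 -8.3437] 0.501
0.092 False 0.092 [-1.4604 -0.7087  4.2127] 0.505
True
blank seen (np.float64(-47.0), np.float64(51.0)) [(array([0.5805, 0.394 ]), np.float64(14.921922281871275))]
101.9917
```

```bash
python3 nxt.py; python3 - <<'E'
from p2 import *
T=avg("top",2);s=avg("side",2)
cv2.imwrite("pics/m5.png",np.hstack([cv2.resize(s[190:265,205:285].astype(np.uint8),(400,375),interpolation=cv2.INTER_CUBIC),cv2.resize(T[160:235,260:340].astype(np.uint8),(400,375),interpolation=cv2.INTER_CUBIC)]))
E
```

```text
(0.5039891954335678, 0.5016763360040258, 29.9940687417984)
0.113 False 0.1129 [ 2.4701 -0.8907 -1.68  ] 0.5
0.108 False 0.108 [2.3654 0.1629 2.6645] 0.503
0.1 False 0.1 [0.4004 0.1231 3.0108] 0.497
0.092 False 0.0921 [0.3717 0.6294 4.2533] 0.505
True
blank seen (np.float64(-47.0), np.float64(51.0)) []
113.5667
```

View pics/m5.png

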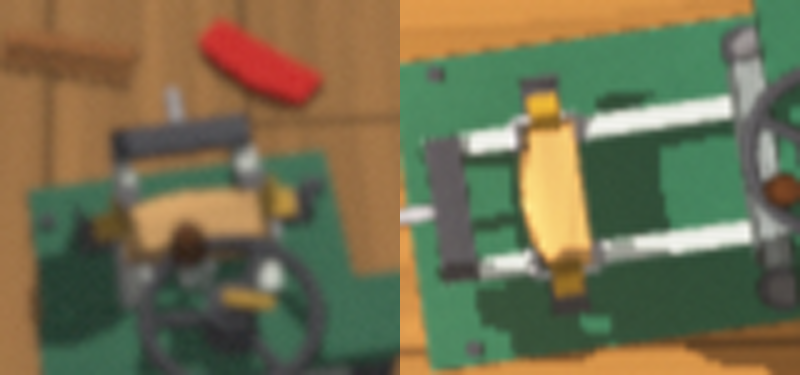

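All three blanks are in, with the brass lips over the ends at (540,107) and (570,280), and none are left on the bench. Now the handwheel. The knob sits at about 121° and the index at about -7° around the hub. I'll grip the knob tangentially and lead it exactly three wheel turns, then read the remaining slack from the index.

```bash
cat > crank.py <<'E'
from p2 import *
W=toM(0,-.190);TH=-59.
def index(T,hub=None):
    """index angle (deg) about the hub from the top picture"""
    c=proj("top",[*W,.285])[0];x,y=c.astype(int);r=13;k=T[y-r:y+r+1,x-r:x+r+1]
    w=np.clip(k[...,2]-k[...,0]-80,0,None)*(k[...,1]-k[...,0]>50)
    v,u=np.nonzero(w);q=back("top",np.c_[u+x-r,v+y-r],.29)[:,:2];w=w[v,u]
    m=(q*w[:,None]).sum(0)/w.sum();e,V=np.linalg.eigh(np.cov((q-m).T,aweights=w));a=V[:,1]
    if a@(m-W)<0:a=-a
    return np.degrees(np.arctan2(a[1],a[0])),np.degrees(np.arctan2(*(m-W)[::-1])),m-W,len(u)
def kp(a,r=.05): return W+r*np.array([np.cos(np.radians(a)),np.sin(np.radians(a))])
def grab(a):
    p=kp(a);ctrl.command_gripper(.55);ctrl.goto([*p,.37+ZO],R(TH));L(p,.281,.1);ctrl.command_gripper(0.)
    return ctrl.current_grip_width(),ctrl.current_grasp_force()
def spin(a0,turn,step=20.,v=.085):
    """lead the knob clockwise by turn degrees; log tangential and radial force"""
    n=int(np.ceil(turn/step));log=[]
    for i in range(1,n+1):
        a=a0-turn*i/n;L(kp(a),.281,v);f=ctrl.current_contact_force();c,s=np.cos(np.radians(a)),np.sin(np.radians(a))
        log.append((round(a0-a),round(f[0]*s-f[1]*c,1),round(f[0]*c+f[1]*s,1),round(f[2],1)))
        if np.linalg.norm(f)>45 or ctrl.current_grip_width()<.2: print("abort",log[-1]);return a,log
    return a0-turn,log
E
python3 - <<'E'
from crank import *
print(W,index(np.load("t.npy")))
p=ctrl.current_tool_pos();ctrl.move_l([p[0],p[1],.34],.25)
print(index(avg("top",2)))
print(grab(121.),ctrl.current_t(),ctrl.current_tool_pos())
a,log=spin(121.,90.,10.,.06);print(a,log,ctrl.current_grip_width(),ctrl.current_t())
E
```

```text
[ 0.5442 -0.3131] (np.float64(-11.391512307105295), np.float64(-12.33286998787412), array([ 0.0109, -0.0024]), 26)
(np.float64(-11.384725123587488), np.float64(-12.360289518558282), array([ 0.0109, -0.0024]), 26)
(0.26785407134616007, 30.00031739473343) 117.95 [ 0.5185 -0.2703  0.2462]
31.0 [(10, np.float64(0.5), np.float64(-1.7), np.float64(2.2)), (20, np.float64(0.6), np.float64(-3.1), np.float64(2.0)), (30, np.float64(-0.1), np.float64(-4.8), np.float64(0.8)), (40, np.float64(-0.2), np.float64(-5.5), np.float64(2.1)), (50, np.float64(0.2), np.float64(-6.1), np.float64(1.8)), (60, np.float64(0.5), np.float64(-6.1), np.float64(2.8)), (70, np.float64(0.2), np.float64(-6.3), np.float64(3.9)), (80, np.float64(0.1), np.float64(-6.2), np.float64(3.8)), (90, np.float64(-0.8), np.float64(-5.5), np.float64(3.5))] 0.26893930091132046 120.575
```

```bash
python3 - <<'E'
from crank import *
a,log=spin(31.,990.);print(a,log[::6],ctrl.current_grip_width(),ctrl.current_t())
ctrl.command_gripper(.5);p=ctrl.current_tool_pos()[:2];L(p,.36,.2);ctrl.goto([.45,.0,.34],R(TH))
T=avg("top",3);print(index(T),ctrl.current_t())
c=T[150:245,250:380].astype(np.uint8);cv2.imwrite("pics/w.png",cv2.resize(c,None,fx=6,fy=6,interpolation=cv2.INTER_CUBIC))
E
```

```text
-959.0 [(20, np.float64(0.4), np.float64(-6.0), np.float64(4.4)), (139, np.float64(-0.1), np.float64(8.8), np.float64(4.4)), (257, np.float64(-0.2), np.float64(3.0), np.float64(6.3)), (376, np.float64(-0.2), np.float64(-6.4), np.float64(6.1)), (495, np.float64(0.8), np.float64(5.9), np.float64(5.0)), (614, np.float64(1.0), np.float64(2.9), np.float64(6.8)), (733, np.float64(0.9), np.float64(-5.6), np.float64(7.2)), (851, np.float64(-1.0), np.float64(5.7), np.float64(4.3)), (970, np.float64(-0.4), np.float64(4.2), np.float64(8.7))] 0.26599466609204825 138.075
(np.float64(-5.7499023461454195), np.float64(-6.274825291054098), array([ 0.0112, -0.0012]), 25) 140.375
```

View pics/w.png

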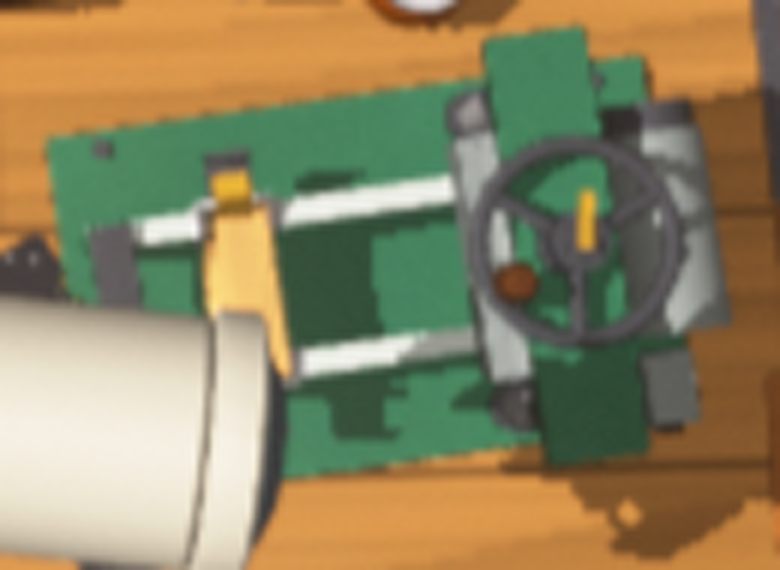

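The index now reads -5.7° against -11.4° at the start (picture: finger from (588,245) to (588,195)), and the knob is back at its starting place. The slack was therefore about 6°, so I'll lead the knob 6° further and check.

```bash
python3 - <<'E'
from crank import *
print(grab(121.));print(spin(121.,6.5,3.5,.03))
ctrl.command_gripper(.5);p=ctrl.current_tool_pos()[:2];L(p,.36,.2);ctrl.goto([.45,.1,.34],R(TH))
T=avg("top",3);print(index(T),topx(),[(b[0],b[1]) for b in see()],ctrl.current_t())
E
```

```text
(0.2683701766391058, 30.000227093696594)
(114.5, [(3, np.float64(-0.3), np.float64(0.5), np.float64(2.6)), (6, np.float64(-0.2), np.float64(-1.2), np.float64(2.9))])
(np.float64(-8.151080871097067), np.float64(-9.746671930286062), array([ 0.011 , -0.0019]), 26) (np.float64(-39.0), np.float64(51.0)) [] 146.6917
```

```bash
python3 - <<'E'
from crank import *
print(grab(114.5));print(spin(114.5,4,4,.03))
ctrl.command_gripper(.5);p=ctrl.current_tool_pos()[:2];L(p,.36,.2);ctrl.goto([.42,.15,.34],R(TH))
T=avg("top",3);print(index(T),topx(),[(b[0],b[1]) for b in see()],ctrl.current_t())
print(ctrl.sign_off())
E
```

```text
(0.2668585129557017, 30.000311136245728)
(110.5, [(4, np.float64(0.1), np.float64(-0.5), np.float64(2.9))])
(np.float64(-13.851276787647178), np.float64(-14.967946305048484), array([ 0.0111, -0.003 ]), 26) (np.float64(-39.0), np.float64(51.0)) [] 153.275
the job is handed in; nothing more can be done
None
```

I handed the job in at about 153 s. All three blanks are in the magazine under the lips, and the screw is down three full turns, within about 3° by the index finger. During probing, one fingertip came down on the finished comb among the blanks, and blank 1 had to be pushed home twice after a failed first try with blank 2.

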